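# Put the check weights back in their case and lock it

### The arm

A 7-joint arm with a two-finger parallel gripper is mounted at the origin on a cart in front of the work surface, level with it; the furniture and walls round the work are solid. World frame = base frame: x ahead of the robot, y to its left, z up, the work surface at z = 0. Lengths are in m, angles in rad, forces in N, time in s.
With the tool pointing down it reaches from about 0.425 to 0.825 m from the base axis. Payload 3.6 kg.
Tool frame: the origin (TCP) lies where the fingers leave the gripper's body, on its centre line; the fingertips stand 73 mm ahead of it and the grasp point (between the pads) lies 54 mm ahead of it; z points along the fingers, y is the line along which they close (so a half turn about z gives the same grasp; the last joint's range is limited). The gripper opens to 85 mm and grips with 20 to 120 N. Pads are 22 mm wide; open, the fingers measure 114 mm over their backs; the gripper's body (76 mm by 85 mm) begins 54 mm behind the grasp point. The pads swing forward as they close: fully open they stand 13 mm farther back than shut.
Start: joints at [-1.264, 0.615, -0.013, 1.423, 0.008, 1.103, -0.04], TCP at [0.213, 0.614, 0.304] pointing down, gripper open.
Joint ranges: [-3.12, 3.12], [-0.3, 2.06], [-1.34, 1.32], [0.26, 2.42], [-1.36, 4.5], [0.01, 1.98], [-2.84, 2.84]. Speed limits (rad/s): [2.79, 2.79, 3.14, 3.14, 3.14, 3.14, 3.14].

### API

Orientations are given as a unit quaternion [x, y, z, w].
In Python, from station import arm, snapshot, camera_info, ticket gives the robot as it stands. Calls block until the motion is done:
- arm.movep(position, orientation): joint-space move of the TCP to a pose.
- arm.line_to(position, velocity=0.15, ori=None): straight line of the TCP; ori=None keeps the orientation; velocity is the mean speed in m/s.
- arm.move_j(angles): joint-space move.
- arm.move_gripper(opening, effort=None): opening from 0.0 (shut) to 1.0 (fully open); effort is the grip in N (None keeps the last); returns when the fingers have stopped.
- arm.pause(seconds).
- arm.ik(position, orientation): joint angles nearest the present ones, or None.
- snapshot(name): name is "scene" or "top"; returns the picture (400x640x3 uint8, blue, green, red); there is no depth.
- camera_info(name): a dict with "fx", "fy", "cx", "cy" (pixels), "R" (3x3) and "t" (3): a world point X has camera coordinates R X + t. Camera axes: x right, y down, z forward; pixel columns grow to the right and rows downward; lengths in m; the calibration is good to about 2 mm. A picture is of the moment at which its call begins. camera_info takes no time and is no camera call.
A pose or a line that the arm cannot do raises arm.MotionError and nothing moves.
- ticket.finish_job(): hands the job in; it is judged then, once.
Readings, each from a call of its own:
- arm.read_time(): time.
- arm.read_joint_positions(): joint angles.
- arm.read_dq(): joint speeds.
- arm.read_effort(): joint torques, N m.
- arm.read_tool_pos(): TCP position.
- arm.read_eef_rot(): TCP orientation.
- arm.read_ft_force(): force on the tool from outside, world axes, zero at the start.
- arm.read_wrist_torque(): the same for the moment, N m.
- arm.read_opening(): opening from 0.0 (shut) to 1.0 (fully open).
- arm.read_finger_force(): force on a finger pad.
Only numpy, scipy, OpenCV 4.12 (cv2) and the standard library are available. Lean on these libraries where they do the work, as an engineer would, in place of code of your own. Each camera call takes 0.05 s, during which the arm holds its last target. There are 200 camera calls.

### The job

The scale has been checked and its three check weights are still stacked on the small scale's pan. Pull the steel locking plate of the weight case fully open by its knob, set each weight upright right down into the liner whose bore fits it, then push the plate fully home so that it locks under the knobs of all three weights. Leave the small bottle behind them where it stands.

Things in the scene. Friction and masses are not known exactly. Their poses are not given: they have to be found in the camera images.
- weight_large: largest steel check weight, 0.5 kg, bottom of the stack: cylinder 48 mm in diameter, 40 mm tall, with a knob on top: neck 9 mm in diameter and 9 mm tall, then a round head 22 mm in diameter and 10 mm tall to take it by (59 mm in all). Origin: centre of the underside, z up. The stack (large, middle, small from below) stands on the scale's round pan, whose top is 42 mm above the bench
- weight_middle: middle check weight, 0.2 kg, in the middle of the stack: cylinder 38 mm in diameter, 28 mm tall, with the same knob (47 mm in all). Origin: centre of the underside. A recess in each weight's underside, 25 mm wide and 20.5 mm deep, takes the knob of the weight below, so that it stands on that one's shoulder: lift straight up by more than 20 mm to unstack
- weight_small: smallest check weight, 0.1 kg, top of the stack: cylinder 32 mm in diameter, 25 mm tall, with the same knob (44 mm in all). Origin: centre of the underside
- liner_large: liner for the large weight: white block of slippery plastic, 66 mm square, 45 mm tall, fixed in the wooden case, its top 50 mm above the bench. Round bore of 53 mm, widening to 65 mm in the top 9 mm; bore floor 4 mm above the origin. Origin: centre of the underside, z up. The liners sit in a row along y, 70 mm apart, in any order; -x points to the case's front, where the plate's knob is
- liner_middle: liner for the middle weight: same block, bore 43 mm (mouth 55 mm), bore floor 16 mm above the origin (centre of the underside). In every liner a seated weight's shoulder lies 1 mm below the liner's top, and its head 8 to 18 mm above it
- liner_small: liner for the small weight: same block, bore 37 mm (mouth 49 mm), bore floor 19 mm above the origin (centre of the underside)
- lock_plate (a joint): travel of the steel locking plate in m: 0 home (locked), 0.044 fully open, knob pulled to the case's front; slides with 2 N, stays where left. 3 mm thick, 51 to 54 mm above the bench. A comb with three slots 17 mm wide: home, its teeth reach in round the necks, between shoulder and head, and cover the wells; fully open, it leaves the wells free
- plate_knob (a point): top centre of the plate's black knob: 17 mm in diameter, 26 mm tall over the plate (top 80 mm above the bench), straight over its upper 18 mm. It stands in front of the middle one of the row, 44 mm from its centre with the plate home, 88 mm with it open. Axes as the liners'
- dye_bottle: small white bottle with a screw cap, 48 mm in diameter and 95 mm tall, standing behind the scale and the case, between them; leave it alone. Origin: centre of the underside
Things that resemble listed ones, but are neither listed nor needed, are in the scene too. What is shaped like the weight_small but brown is not meant. Leave any green look-alike of the weight_middle alone.

How it is judged:
By the outcome, as a careful person would: the job done as asked, in the order asked, and still so for the second after the job is handed in, with the robot touching nothing.
It also fails if it takes over 99 s, if anything falls off the work surface, if the arm or the gripper's body presses on something with over 40 N, if the wrist force passes 120 N, or if a joint passes its speed limit or range.

## Working session

There is one attempt and no reset: what is moved stays moved. The work goes in short steps, each a Python script; the robot and the scene stay as the last script left them, time stands still between calls to the robot, and variables do not carry over. Pictures are saved under pics/ and viewed, at most 14 in all, crops included, and the job is handed in when it is done.

```bash
ls; mkdir -p pics
python3 - <<'E'
from station import arm, snapshot, camera_info
import cv2
for n in("scene","top"):
    cv2.imwrite(f"pics/{n}0.png",snapshot(n)); print(n,camera_info(n))
print(arm.read_time(),arm.read_tool_pos(),arm.read_eef_rot())
E
```

```text
pics
scene {'fx': 394.30788010346754, 'fy': 394.30788010346754, 'cx': 320.81126453755564, 'cy': 197.28562134182607, 'R': array([[-0.6810624 , -0.73216158,  0.00966565],
       [-0.42278727,  0.38243388, -0.82158095],
       [ 0.59783353, -0.56363441, -0.57000993]]), 't': array([0.36992673, 0.28352686, 0.59975676])}
top {'fx': 426.93962417846313, 'fy': 426.93962417846313, 'cx': 316.645322203607, 'cy': 194.59727941758462, 'R': array([[ 0.02805775, -0.9995998 ,  0.00360643],
       [-0.99885134, -0.02817657, -0.03875664],
       [ 0.03884274, -0.00251486, -0.99924217]]), 't': array([-0.02171281,  0.51049167,  0.9203872 ])}
0.1 [0.21277634 0.6136423  0.30285937] [ 1.66095476e-01  9.86108998e-01 -1.14255210e-03 -1.77136239e-04]
```

View pics/scene0.png

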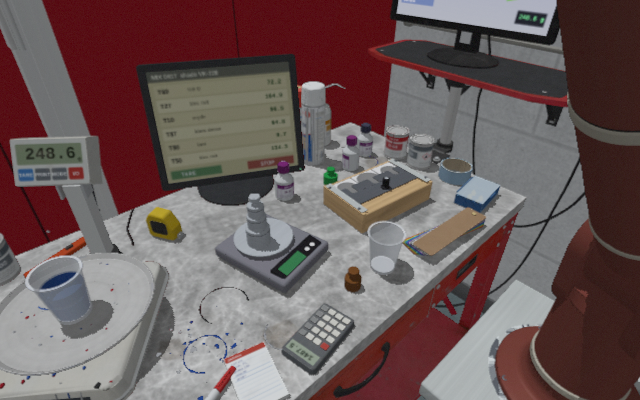

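View pics/top0.png

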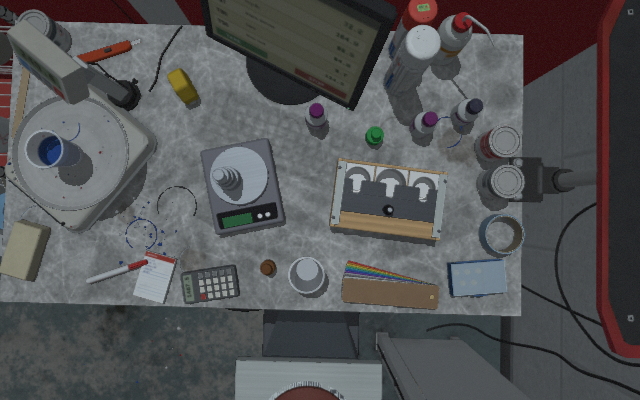

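The scene shows the stack on the scale (257,220 scene; 228,178 top), the case (378,193; 388,200) with its black knob at (388,211) top, and the bottle with the purple cap (285,182; 316,115). The brown look-alike is at (353,280) and the green one at (330,176). Next I'll enlarge the stack and the case.

Run:
```python
import cv2, numpy as np
t=cv2.imread("pics/top0.png"); s=cv2.imread("pics/scene0.png")
a=cv2.resize(t[150:250,325:455],(520,400),interpolation=3)
b=cv2.resize(t[130:230,205:275],(280,400),interpolation=3)
c=cv2.resize(s[150:230,310:440],(325,200),interpolation=3)
d=cv2.resize(s[185:265,210:320],(275,200),interpolation=3)
e=np.zeros((200,200,3),np.uint8)
cv2.imwrite("pics/crop1.png",np.vstack([np.hstack([a,b]),np.hstack([c,d,e])]))
```

```text
(no output)
```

View pics/crop1.png

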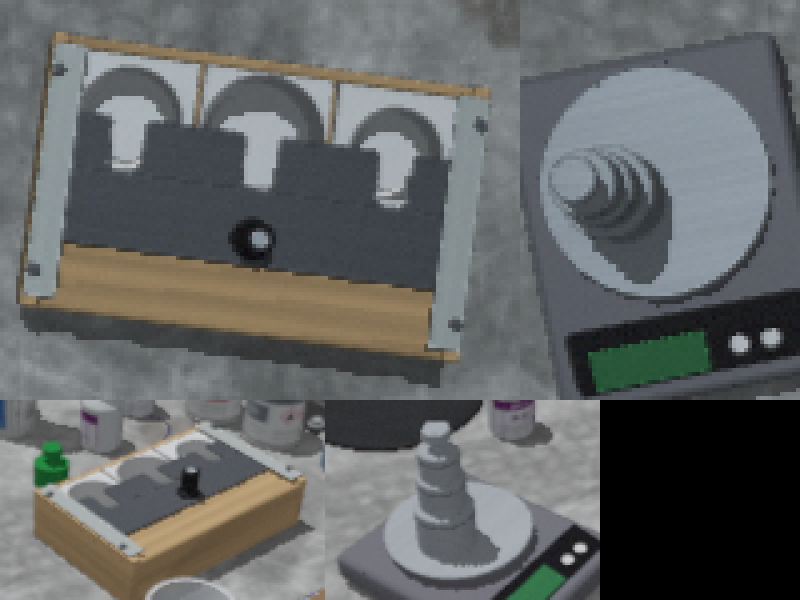

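```bash
cat > h.py <<'E'
import numpy as np, cv2
from station import arm, snapshot, camera_info, ticket
def ray(n,uv,z):
    c=camera_info(n);R=c["R"];C=-R.T@c["t"]
    d=R.T@np.array([(uv[0]-c["cx"])/c["fx"],(uv[1]-c["cy"])/c["fy"],1])
    return C+d*(z-C[2])/d[2]
def proj(n,X):
    c=camera_info(n);p=c["R"]@np.asarray(X)+c["t"]
    return np.array([c["fx"]*p[0]/p[2]+c["cx"],c["fy"]*p[1]/p[2]+c["cy"]])
E
python3 - <<'E'
from h import *
t=cv2.imread("pics/top0.png"); s=cv2.imread("pics/scene0.png")
hsv=cv2.cvtColor(t,cv2.COLOR_BGR2HSV)
w=cv2.inRange(hsv,(8,60,90),(25,255,255)); w[:150]=0;w[245:]=0;w[:,:325]=0;w[:,455:]=0
cs=max(cv2.findContours(w,0,1)[0],key=cv2.contourArea)
box=cv2.boxPoints(cv2.minAreaRect(cs)); P=np.array([ray("top",b,.05) for b in box])[:,:2]
E=np.diff(np.vstack([P,P[:1]]),axis=0)
print("wood box",box.round(1).tolist(),P.round(4).tolist(),[(np.linalg.norm(e).round(4),np.degrees(np.arctan2(e[1],e[0])).round(2)) for e in E])
def knob(im,r):
    y0,y1,x0,x1=r; m=(im.max(2)<30).astype(np.uint8); k=np.zeros_like(m);k[y0:y1,x0:x1]=m[y0:y1,x0:x1]
    n,l,st,ce=cv2.connectedComponentsWithStats(k);i=1+st[1:,4].argmax(); return st[i],ce[i]
print("knob",knob(t,(195,225,375,405)),knob(s,(172,195,375,400)))
print("ring top: ",t[203:218:1,380:398].max(2))
for uv in [(389.3,209.5)]: print("knobtop",ray("top",uv,.08))
for uv in [(386,178.5)]: print("knobtop scene",ray("scene",uv,.08))
h=ray("top",(218.75,174.5),.154);print("head",h,"scene px",proj("scene",h))
print("liner blob left/right slot mids",[ray("top",(325+a/4,150+b/4),.054)for a,b in((127,140),(260,160),(394,180))])
print("mouth tops",[ray("top",(325+a/4,150+b/4),.05)for a,b in((130,67),(264,75),(396,105))])
E
```

```text
wood box [[329.79998779296875, 225.8000030517578], [332.0, 209.10000610351562], [441.0, 223.5], [438.79998779296875, 240.1999969482422]] [[0.4451, -0.0363], [0.48, -0.04], [0.4564, -0.2678], [0.4216, -0.2638]] [(np.float64(0.0351), np.float64(-6.0)), (np.float64(0.229), np.float64(-95.91)), (np.float64(0.0351), np.float64(173.43)), (np.float64(0.2287), np.float64(84.09))]
knob (array([383, 205,  10,  10,  39], dtype=int32), array([386.33333333, 210.33333333])) (array([382, 179,   7,  10,  48], dtype=int32), array([385.70833333, 183.5625    ]))
ring top:  [[ 75  74  74  76  77  75  74  75  76  77  76  75  77  74  77  75  76  73]
 [ 76  76  76  76  76  75  65  55  51  61  75  76  75  75  75  74  76  71]
 [ 77  72  76  75  63  46  32  28  29  30  39  72  76  76  72  74  76  73]
 [ 76  73  74  64  37  31  24  18  21  31  30  36  51  74  76  77  76  75]
 [ 77  76  75  45  22  21  21  30  40  72  65  42  27  58  71  74  74  75]
 [ 77  78  49  30  25  21  25  41 152 154 149 103  47  47  71  74  73  71]
 [ 77  75  41  29  24  20  27  63 150 156 154 148  71  35  71  75  75  74]
 [ 73  75  45 
[... 394 characters left out ...]
  43  42  45  40  44  72  76  75  77  73]
 [133 135 137  90  67  63  54  48  46  48  44  43  73  81  76  76  77  75]
 [131 131 129 127 129 128 133 134  85  74 131  86  67  67  59  58  63  82]]
knobtop [ 0.4822868  -0.15423175  0.08      ]
knobtop scene [ 0.48231852 -0.15192241  0.08      ]
head [0.53726879 0.1744274  0.154     ] scene px [255.23771717 195.43976686]
liner blob left/right slot mids [array([ 0.53149074, -0.08999029,  0.054     ]), array([ 0.52304179, -0.1593314 ,  0.054     ]), array([ 0.51461042, -0.22916813,  0.054     ])]
mouth tops [array([ 0.57000573, -0.09100907,  0.05      ]), array([ 0.56780325, -0.16116828,  0.05      ]), array([ 0.55404046, -0.23050656,  0.05      ])]
```

Reading: the mouth widths (29.5, 25 and 22 px) scale as 65:55:49, so large is the centre liner, middle is left (+y) and small is right. The well arcs give a centre of (0.536,-0.158) and the knob lies 54 mm in front of it, so the plate is ajar by about 10 mm. Now I'll open the plate.

```bash
cat >> h.py <<'E'
from scipy.spatial.transform import Rotation as Ro
YAW=np.radians(-5.7)
u=np.array([np.cos(YAW),np.sin(YAW),0]); v=np.array([-np.sin(YAW),np.cos(YAW),0])
Q=Ro.from_matrix(np.c_[-u,v,[0,0,-1]]).as_quat()
def F(): return np.array(arm.read_ft_force())
def P(): return np.array(arm.read_tool_pos())
E
python3 - <<'E'
from h import *
k=np.array([.4823,-.1535,0])
up=k+[0,0,.22]; dn=k+[0,0,.133]
print([arm.ik(p,Q) for p in (up,dn,dn-.034*u,np.array([.537,.1744,.22]))])
arm.move_gripper(.45,40)
arm.movep(up,Q); arm.line_to(dn,.1)
print("down",P(),F()); arm.move_gripper(0,40); print("grip",arm.read_opening()*85,arm.read_finger_force(),F())
p=dn.copy(); f0=F()
arm.line_to(p-.03*u,.08); print(P(),F()-f0)
for d in np.arange(.032,.046,.002):
    arm.line_to(p-d*u,.04); f=(F()-f0)@u; print(round(d,3),f.round(2))
    if f>8: break
print(P(),arm.read_opening()*85)
arm.move_gripper(.45); print(P(),F()); q=P(); arm.line_to(q+[0,0,.09],.15)
arm.movep(np.array([.5,.15,.30]),Q)
cv2.imwrite("pics/top1.png",snapshot("top")); print(arm.read_time())
t=cv2.imread("pics/top1.png"); cv2.imwrite("pics/c2.png",cv2.resize(t[150:250,325:455],(780,600),interpolation=3))
E
```

```text
[array([ 0.15119276,  0.50764767,  0.16608754,  1.94003826, -0.12454413,
        0.7036051 ,  1.86313492]), array([ 0.2763828 ,  0.64561573, -0.01714327,  2.00730925,  0.02196604,
        0.48883833,  1.71460799]), array([ 0.29317198,  0.61544306, -0.02402046,  2.09677128,  0.03328867,
        0.42972417,  1.71460612]), array([-0.34717919,  0.57837822, -0.0085954 ,  1.77682329,  0.00663833,
        0.78641907,  1.11224671])]
down [ 0.4826906  -0.15363464  0.13348848] [-0.15815678 -0.70276356 -0.68934197]
grip 14.994809399682712 39.1447405773215 [ 0.31067588 -1.78960901  5.30918335]
[ 0.4516633  -0.15061534  0.13370011] [-1.69493705  2.31107192  3.55086724]
0.032 -0.87
0.034 -0.67
0.036 5.25
0.038 7.5
0.04 11.06
[ 0.44809372 -0.1501331   0.13377784] 15.285236503966109
[ 0.44070396 -0.14925455  0.13239397] [-0.76816763  0.23877935  0.00119404]
8.975
```

View pics/c2.png

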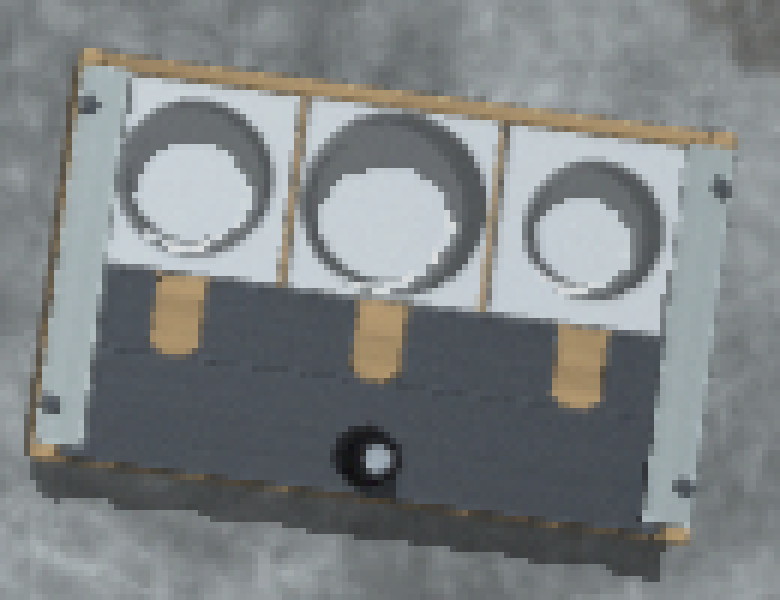

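The plate is fully open and all three wells are free. In the crop (6x) the mouth circles are centred at about (195,178), (395,204) and (594,229), with diameters of 158, 186 and 141 px, so the order middle, large, small is confirmed. I'll compute the centres and pick up the small weight.

Run:
```python
from h import *
L=[ray("top",(325+a/6-.4,150+b/6-.4),.05) for a,b in((195,177.5),(395,203.5),(594,229))]
print(np.round(L,4)); d=L[0]-L[2]; print(np.linalg.norm(d),90-np.degrees(np.arctan2(d[1],d[0])), "knob open->centre",L[1]-.088*u)
Y=np.array([.4481,-.1501])
print("knob-based centre",Y+.088*u[:2])
t=snapshot("top"); s=snapshot("scene")
h=np.array([.5370,.1744,.154]); print(proj("top",h),proj("scene",h),P())
```

```text
[[ 0.5439 -0.0908  0.05  ]
 [ 0.5368 -0.1606  0.05  ]
 [ 0.5299 -0.2301  0.05  ]]
0.14000813565906428 5.748199684844039 knob open->centre [ 0.44927431 -0.15190351  0.05      ]
knob-based centre [ 0.53566489 -0.15884014]
[218.75947728 174.64581406] [255.33376486 195.49476655] [0.50016526 0.14789062 0.29965372]
```

```bash
cat >> h.py <<'E'
LC=np.array([.5362,-.1597,0]); W={"small":(.025,LC-.07*v),"middle":(.028,LC+.07*v),"large":(.040,LC)}
def pick(xy,shoulder,grip,up=.06):
    p=np.array([xy[0],xy[1],shoulder+.076])
    arm.move_gripper(.45); arm.movep(p+[0,0,.06],Q); arm.line_to(p,.1); f0=F()
    print("at",P().round(4),(f0).round(1))
    arm.move_gripper(0,grip); print("grip",round(arm.read_opening()*85,1),(F()-f0).round(1))
    q=np.array([xy[0],xy[1],p[2]]); arm.line_to(q+[0,0,.03],.08); arm.line_to(q+[0,0,up],.15)
    print("lift",(F()-f0).round(2),round(arm.read_opening()*85,1))
def above(c,body,z=.075):
    arm.line_to(np.array([c[0],c[1],P()[2]]),.25); arm.line_to(np.array([c[0],c[1],z+body+.076]),.15)
def lower(c,zend=.125,step=.004):
    c=np.array(c,float); f0=F(); z=P()[2]
    while z>zend-.003:
        z-=step if z>zend+.006 else .0015
        arm.line_to(np.array([c[0],c[1],z]),.06); f=F()-f0
        if f[2]>8: break
        if np.hypot(f[0],f[1])>3: c[:2]+=.0006*f[:2]/np.hypot(f[0],f[1]); print("shift",z.round(4),f.round(1))
    print("end",P().round(4),f.round(1)); return c
def pics(n):
    for k in("top","scene"): cv2.imwrite(f"pics/{k}_{n}.png",snapshot(k))
E
python3 - <<'E'
from h import *
pick((.537,.1744),.135,30); pics("lift")
b,c=W["small"]; above(c,b); pics("ab"); print(P(),F(),arm.read_time())
t=cv2.imread("pics/top_lift.png");s=cv2.imread("pics/scene_lift.png");a=cv2.imread("pics/top_ab.png");e=cv2.imread("pics/scene_ab.png")
r=lambda i:cv2.resize(i,(400,300),interpolation=3)
cv2.imwrite("pics/c3.png",np.vstack([np.hstack([r(t[125:230,180:320]),r(s[130:250,190:350])]),np.hstack([r(a[150:255,345:485]),r(e[110:230,310:470])])]))
E
```

```text
at [0.5374 0.1743 0.2117] [ 0.3 -0.2  0.3]
grip 20.7 [-0.4  0.   2.1]
lift [-0.38  0.17 -2.11] 20.1
[ 0.53002155 -0.22965693  0.17729942] [-0.70957907 -0.47403673  0.22779837] 14.2833
```

View pics/c3.png

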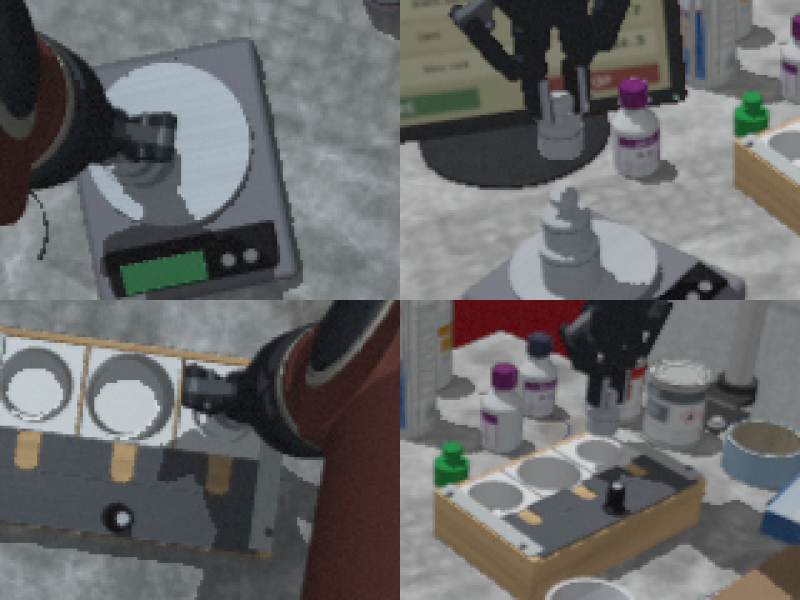

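The small weight hangs upright between the fingers (lower right, 605,415), and middle and large still stand on the pan. Now I'll lower it into the right-hand liner.

Run:
```python
from h import *
b,c=W["small"]; lower(c); arm.move_gripper(.40); print(P().round(4),F().round(1))
q=P(); arm.line_to(q+[0,0,.09],.15); arm.movep(np.array([.52,.10,.28]),Q); pics("s1"); print(arm.read_time())
a=cv2.imread("pics/top_s1.png");e=cv2.imread("pics/scene_s1.png")
r=lambda i:cv2.resize(i,(400,300),interpolation=3)
cv2.imwrite("pics/c4.png",np.vstack([np.hstack([r(a[150:240,335:455]),r(e[150:240,310:430])]),np.hstack([r(a[125:230,180:320]),r(e[160:280,190:350])])]))
```

```text
end [ 0.5301 -0.2295  0.1256] [-0.8  2.5 11.6]
[ 0.5291 -0.2293  0.123 ] [-0.3  0.5  0.1]
20.6917
```

View pics/c4.png

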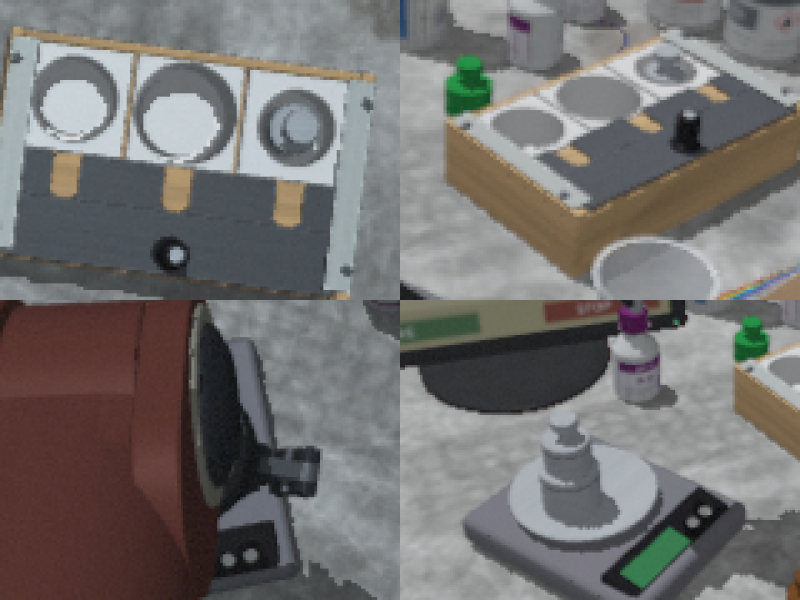

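The small weight is seated in the right liner with its head at crop (297,127), and the stack stands undisturbed with the middle weight's head at scene px (256,205). Next, the middle weight.

Run:
```python
from h import *
h=np.array([.537,.1744,.129]); print(proj("scene",h),ray("scene",(256,205.6),.129))
pick((.537,.1744),.110,40,.075); pics("lift2")
b,c=W["middle"]; above(c,b); pics("ab2"); print(P().round(4),F().round(2),arm.read_time())
s=cv2.imread("pics/scene_lift2.png");e=cv2.imread("pics/scene_ab2.png")
r=lambda i:cv2.resize(i,(400,300),interpolation=3)
cv2.imwrite("pics/c5.png",np.hstack([r(s[140:260,190:350]),r(e[110:230,290:450])]))
```

```text
[256.45236235 206.34230193] [0.53955    0.17363994 0.129     ]
at [0.5376 0.174  0.1866] [0.2 0.4 0.5]
grip 19.5 [-0.3 -0.3  3.4]
lift [-0.36 -0.59 -3.11] 19.6
[ 0.5441 -0.09    0.1802] [-0.86 -0.42 -1.83] 25.4583
```

View pics/c5.png

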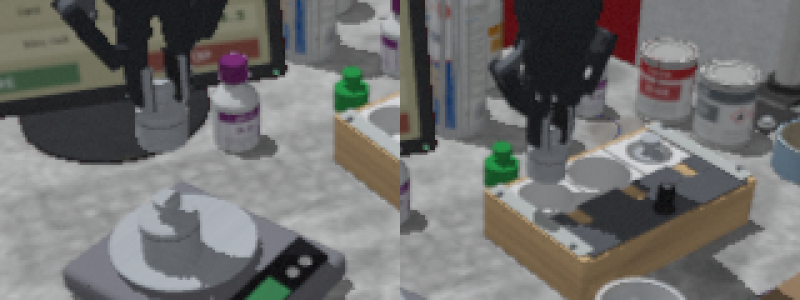

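The middle weight is held upright above the left liner (545,160), and the large one is alone on the pan. I'll lower it, then fetch the large one.

Run:
```python
from h import *
b,c=W["middle"]; lower(c); arm.move_gripper(.40); print(P().round(4),F().round(1))
print(ray("scene",(256.6,219.8),.101),proj("scene",(.537,.1744,.101)))
q=P(); arm.line_to(q+[0,0,.09],.15)
pick((.5375,.1742),.082,90,.10); pics("lift3")
b,c=W["large"]; above(c,b); pics("ab3"); print(P().round(4),F().round(2),arm.read_time())
s=cv2.imread("pics/scene_lift3.png");e=cv2.imread("pics/scene_ab3.png")
r=lambda i:cv2.resize(i,(400,300),interpolation=3)
cv2.imwrite("pics/c6.png",np.hstack([r(s[140:260,190:350]),r(e[110:230,290:450])]))
```

```text
end [ 0.5437 -0.0899  0.1259] [-3.2  1.5 16.2]
[ 0.5432 -0.0901  0.1235] [-0.6  0.1 -0.3]
[0.53375139 0.179187   0.101     ] [257.65571133 218.01171   ]
at [0.538  0.1738 0.1584] [-1.  -0.4 -0.7]
grip 17.7 [1.2 2.9 6.5]
lift [ 0.79  1.13 -4.  ] 17.5
[ 0.5373 -0.1598  0.1924] [ 0.55 -0.03 -4.16] 36.25
```

View pics/c6.png

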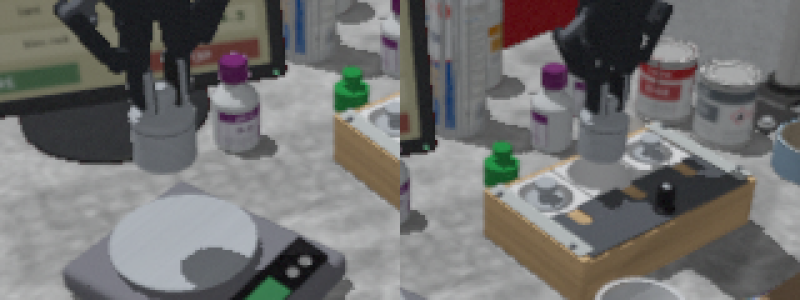

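Run:
```python
from h import *
b,c=W["large"]; lower(c); arm.move_gripper(.40); print(P().round(4),F().round(1))
q=P(); arm.line_to(q+[0,0,.09],.15); arm.movep(np.array([.5,.13,.28]),Q); pics("l1"); print(arm.read_time())
a=cv2.imread("pics/top_l1.png");e=cv2.imread("pics/scene_l1.png")
cv2.imwrite("pics/c7.png",np.hstack([cv2.resize(i,(400,300),interpolation=3) for i in (a[150:240,335:455],e[150:240,310:430])]))
```

```text
end [ 0.5367 -0.1596  0.126 ] [-3.7  2.8 17. ]
[ 0.5366 -0.1599  0.1239] [ 0.  -0.3  1.1]
43.3
```

View pics/c7.png

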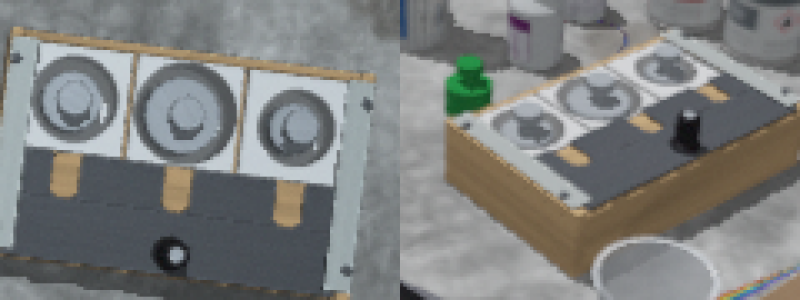

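All three weights are seated upright with their heads centred in the wells at (72,95), (185,110) and (298,128). Now I'll push the plate home.

Run:
```python
from h import *
k=np.array([.4485,-.1504,.133])
arm.move_gripper(.45,40); arm.movep(k+[0,0,.09],Q); arm.line_to(k,.1); print(P().round(4),F().round(1))
arm.move_gripper(0,40); f0=F(); print(arm.read_opening()*85)
for d in [.01,.02,.03,.04]+list(np.arange(.042,.054,.001)):
    arm.line_to(k+d*u,.06); f=F()-f0; print(round(d,3),(f@u).round(1),(f@v).round(1))
    if f@u<-14 or abs(f@v)>15: break
print(P().round(4),arm.read_opening()*85)
arm.move_gripper(.45); q=P(); arm.line_to(q+[0,0,.1],.15); arm.movep(np.array([.5,.13,.28]),Q); pics("end"); print(arm.read_time())
a=cv2.imread("pics/top_end.png");e=cv2.imread("pics/scene_end.png")
m=ray("top",(389.6,209.3),.08); print(m)
r=lambda i:cv2.resize(i,(400,300),interpolation=3)
cv2.imwrite("pics/c8.png",np.vstack([np.hstack([r(a[150:240,335:455]),r(e[150:240,310:430])]),cv2.resize(e,(480,300)).copy() if 0 else np.hstack([r(a[60:240,180:420]),r(e[140:320,190:430])])]))
```

```text
[ 0.4489 -0.1505  0.1334] [0.9 0.1 0.1]
15.039367302744658
0.01 1.4 0.5
0.02 1.4 0.5
0.03 1.3 0.0
0.04 1.1 0.3
0.042 0.3 0.4
0.043 -0.5 -0.1
0.044 -1.5 0.9
0.045 -0.9 1.3
0.046 -2.3 -0.1
0.047 -4.1 0.6
0.048 -6.1 0.9
0.049 -7.7 0.2
0.05 -8.6 0.6
0.051 -10.4 -0.1
0.052 -11.6 0.2
0.053 -12.7 -0.3
[ 0.4939 -0.1552  0.1336] 15.129908428096558
52.675
[ 0.48270611 -0.15482727  0.08      ]
```

View pics/c8.png

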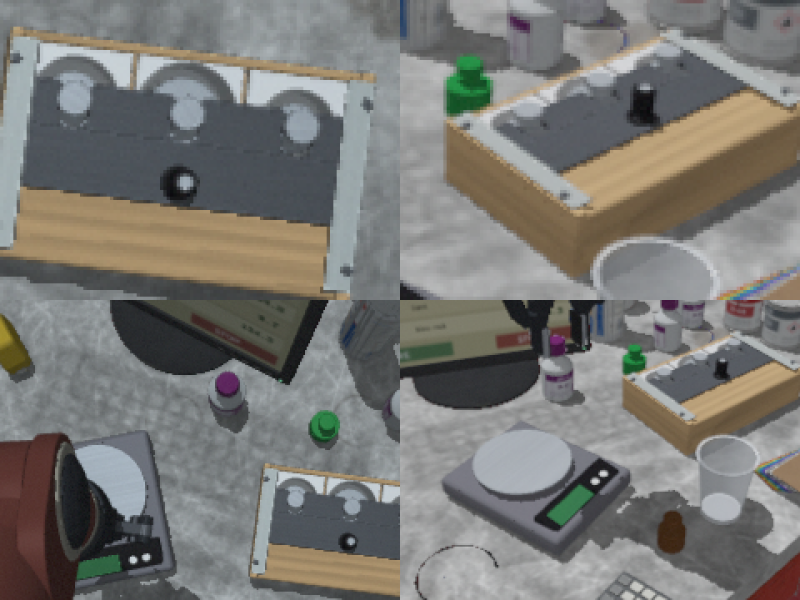

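The plate's teeth now lie round all three necks, and the scale pan is empty. The bottle (purple cap) and the look-alikes have not moved. I'll check the travel numerically before handing in.

Run:
```python
from h import *
def spot(f,y,x):
    t=cv2.imread(f)[y-6:y+7,x-6:x+7].max(2).astype(float); w=np.clip(t-100,0,None)
    Y,X=np.mgrid[y-6:y+7,x-6:x+7]; return ray("top",((w*X).sum()/w.sum(),(w*Y).sum()/w.sum()),.08)
a=spot("pics/top_l1.png",226,387);b=spot("pics/top_end.png",205,390);print(a,b,(b-a)@u,(np.array([.5368,-.1606,.08])-b)@u)
```

```text
[ 0.44899501 -0.15119913  0.08      ] [ 0.49273442 -0.15592692  0.08      ] 0.04399270423914976 0.04431182970708614
```

Travel is 44.0 mm and the knob is 44.3 mm from the liner centre, so the plate is fully home.

```bash
python3 -c "
from h import *
print(ticket.finish_job(), arm.read_time())"
```

```text
the job is handed in; nothing more can be done
the job is handed in; nothing more can be done
```

The job is handed in: all three weights are seated upright in their liners, the plate is fully home (44.0 mm measured travel) and locked under their knobs, and the bottle stands where it was. The arm's clock read about 53 s.

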